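# Lock the bonding jig, shim the tile and hold it flush

### The arm

A 6-joint arm with a two-finger parallel gripper is mounted at the origin on a cart in front of the work surface, level with it; the furniture and walls round the work are solid. World frame = base frame: x ahead of the robot, y to its left, z up, the work surface at z = 0. Lengths are in m, angles in rad, forces in N, time in s.
With the tool pointing down it reaches from about 0.3 to 0.95 m from the base axis. Payload 3.1 kg.
Tool frame: the origin (TCP) lies between the finger pads; the fingertips stand bot.tip_reach ahead of it and the grasp point (between the pads) lies 5 mm behind it (bot.tip_reach is the distance from the TCP to the fingertips, in m); z points along the fingers, y is the line along which they close (so a half turn about z gives the same grasp; the last joint's range is limited). The gripper opens to 85 mm and grips with 20 to 120 N. Pads are 22 mm wide; open, the fingers measure 114 mm over their backs; the gripper's body (76 mm by 85 mm) begins 54 mm behind the grasp point. The pads swing forward as they close: fully open they stand 13 mm farther back than shut.
Start: joints at [-1.275, 0.308, 1.634, -0, 1.2, -0.07], TCP at [0.224, -0.584, 0.245] pointing down, gripper open.
Joint ranges: [-3.06, 3.06], [-0.79, 1.96], [0.05, 2.63], [-1.19, 4.34], [0.05, 2.64], [-2.94, 2.94]. Speed limits (rad/s): [2.79, 2.79, 3.14, 3.14, 3.14, 3.14].

### API

Orientations are given as [roll, pitch, yaw] about the fixed x, y, z axes, in that order (R = Rz(yaw) Ry(pitch) Rx(roll)).
In Python, from plant import telemetry, imaging, bot gives the robot as it stands.
- The arm moves only by the tool servo_tool, never from a script. Its argument "commands" is a list of rows, each a list of 2 entries, a list of its own where there are three numbers: the shift along the tool's x, y, z in units of 30 mm (1.0 is 30 mm), then the turn about the tool's z in units of 6 degrees (1.0 is 6 degrees). A call has 1 to 12 rows; each row shifts and turns the commanded pose from where the row before left it, along the tool's axes as they then stand; what a row does not reach is not made up. A row lasts 1/10 s, in which the tool goes at most 50 mm and 8.59 degrees, less where a joint would pass 70% of its speed; a pose out of reach is approached as far as the arm can. A call is refused whole if a number of a shift passes 1 or a number of a turn 1, either way. A call with a gripper value outside its range is refused whole. "claw" is the opening in per cent of the stroke, from 0 (shut) to 100 (fully open), set as the call begins (left out, the last holds). The fingers move at their own pace and stop on an object; the grip force is fixed at half the most. Time passes only in rows, so rows that do not move let the fingers close. It gives the time, the measured TCP pose, the force, the opening and the grip force at its end, in the units of the state.
- telemetry.observe(): the state, without advancing time (a new reading comes with each control period).
- imaging.grab_frame(name): name is "scene" or "top" or "wrist"; returns (picture, depth): 384x512x3 uint8, blue, green, red; 384x512 float32, m along the optical axis (not along the pixel's ray), 0 where there is no reading.
- imaging.camera_info(name): a dict with "fx", "fy", "cx", "cy" (pixels), "rvec" (rotation vector, rad) and "tvec" (3), from world to camera coordinates, as OpenCV has them; the wrist camera has in their place "hand_eye" (4x4, takes a point from camera to tool coordinates, whose origin is the TCP and whose axes are the flange's). Camera axes: x right, y down, z forward; pixel columns grow to the right and rows downward; lengths in m; the calibration is good to about 2 mm. A picture is of the moment at which its call begins: read the wrist's pose just before it. camera_info takes no time and is no camera call.
- bot.job_done(): hands the job in; it is judged then, once.
The state is a dict: "t": time; "joint_pos": joint angles; "qvel": joint speeds; "joint_efforts": joint torques, N m; "position": TCP position; "tool_rot": TCP orientation; "contact_force": force on the tool from outside, world axes, zero at the start; "wrist_torque": the same for the moment, N m; "finger_gap": finger opening in m; "finger_force": force on a finger pad.
Only numpy, scipy, OpenCV 4.12 (cv2) and the standard library are available. Lean on these libraries where they do the work, as an engineer would, in place of code of your own. Each camera call takes 0.05 s, during which the arm holds its last target. There are 200 camera calls.

### The job

On the bonding jig, swing the lock collar's lever clockwise all the way to its stop, where it points along the long locked mark. Then slide the spacer block upright into the one gap beside the white tile that is wide enough for it, about midway along the tile, down onto the jig's base, and let go of it. Finally press the sprung tile down with the fingers until its top is flush with the tops of the fences, and finish while still holding it pressed down there; do not knock the other things about.

Things in the scene. Friction and masses are not known exactly. Their poses are not given: they have to be found in the camera images.
- jig: Bonding jig, fixed to the worktop: a 12 mm thick aluminium base plate, 110 x 164 mm (x, y), with a 76 mm wide tongue reaching 125 mm from the origin to -x. Origin: centre of the plate's underside, straight under the tile's centre; z up; the tongue with the lock collar lies to -x, the two fences stand along x at +y and -y of the tile. The base's top is 12 mm above the origin.
- collar_axis (a point): Centre of the lock collar (a black ribbed ring, 48 mm across, its top 31 mm above the worktop) on the jig's base top, 80 mm from the jig's origin towards -x. The collar turns about the vertical through this point.
- collar (a joint): Lock collar's angle in rad, 0 to 1.571, starts open at 0 to 0.35. It grows clockwise seen from above. At 0 the lever points along the jig's -y (open dot on the base); at 1.571 it is at its stop and points along the jig's -x (long locked mark). Light friction (about 0.06 N m); it stays where it is left.
- lever_peg (a point): Centre of the top of the round upright steel peg at the end of the collar's lever: 12 mm diameter, 63 mm above the worktop, standing 34 mm clear above the lever arm; 45 mm from the collar's axis. Pinch it or push it sideways.
- spacer: Grey spacer block standing loose on the worktop: 45 x 14 x 75 mm (x, y, z), 14 mm is its thickness; three dark ribs near its top; its foot is slightly smaller for lead-in. 50 to 95 g. Origin: centre of its underside.
- fence_thin: Fixed steel fence on the jig, 90 x 16 x 28 mm, the thinner one; origin: centre of its underside, on the base's top, 58 mm from the jig's origin along the jig's +y or -y (it changes sides from run to run). Between it and the tile lies the wide gap, 18 mm, whose middle is 41 mm from the jig's origin on this side. The fence tops are 40 mm above the worktop.
- fence_thick: The thicker fence, 90 x 32 x 28 mm, origin likewise, on the other side of the tile. The gap between it and the tile is only 10 mm: too narrow for the spacer.
- tile_top (a point): Centre of the top of the white ceramic tile (64 x 64 mm, 20 mm thick with its carrier) in the middle of the jig, between the fences, its sides parallel to the jig's x and y. Left alone its top is 48 mm above the worktop, 8 mm above the fence tops.
- tile (a joint): How far the tile is pressed down, in m: 0 at rest, 0.008 at its stop, where its top is flush with the fence tops. It runs straight down against a spring: starts to move at about 2 N, reaches the stop at about 8 to 9 N; springs up when let go.
- vial: Bystander: small brown screw vial, 22 x 22 x 44 mm, black cap. Origin: centre of its underside.
- film_roll: Bystander: roll of sealing film, 62 mm across, 50 mm high. Origin: centre of its underside.
- brown_bottle: Bystander: brown bottle with a white cap, 48 mm across, 90 mm high. Origin: centre of its underside.
Things that resemble listed ones, but are neither listed nor needed, are in the scene too. Of the things shaped like the spacer, the grey one is meant.

How it is judged:
By the outcome, as a careful person would: the job done as asked, in the order asked, and still so for the second after the job is handed in, while the arm keeps its last pose, push and grip.
It also fails if it takes over 51 s, if anything falls off the work surface, if the arm or the gripper's body presses on something with over 40 N, if the wrist force passes 120 N, or if a joint passes its speed limit or range.

## Working session

There is one attempt and no reset: what is moved stays moved. The work goes in short steps, Python scripts to look and compute and a tool call to move; the robot and the scene stay as the last step left them, time stands still between calls to the robot, and variables do not carry over. Pictures are saved under pics/ and viewed, at most 10 in all, crops included, and the job is handed in when it is done.

Besides the shell and the picture viewer there is one more tool, called after "Emit:" by a JSON object that holds its "name" and its "arguments", one argument or row to a line. servo_tool: Moves the arm, as the interface text tells. Its arguments: {"type":"object","properties":{"commands":{"type":"array"},"claw":{"type":"number"}},"required":["commands"]}

```bash
mkdir -p pics
cat > h.py <<'E'
import numpy as np, cv2
from plant import telemetry, imaging, bot
def ext(n):
    c=imaging.camera_info(n); K=np.array([[c['fx'],0,c['cx']],[0,c['fy'],c['cy']],[0,0,1.]])
    if 'rvec' in c:
        R=cv2.Rodrigues(np.array(c['rvec'],float))[0]; t=np.array(c['tvec'],float).ravel()
        return K,R.T,-R.T@t
    from scipy.spatial.transform import Rotation as Ro
    s=telemetry.observe(); H=np.array(c['hand_eye']); Rt=Ro.from_euler('xyz',s['tool_rot']).as_matrix()
    return K,Rt@H[:3,:3],Rt@H[:3,3]+np.array(s['position'])
def ray(e,u,v,z):
    K,R,o=e; d=R@np.linalg.solve(K,[u,v,1.]); return o+d*(z-o[2])/d[2]
def cloud(e,D):
    K,R,o=e; v,u=np.indices(D.shape); p=np.stack([(u-K[0,2])/K[0,0]*D,(v-K[1,2])/K[1,1]*D,D],-1); P=p@R.T+o; P[D==0]=np.nan; return P
E
python3 - <<'E'
from h import *
s=telemetry.observe(); print({k:np.round(v,3).tolist() for k,v in s.items()}, bot.tip_reach)
for n in('top','scene'):
    e=ext(n); I,D=imaging.grab_frame(n); np.savez(n+'.npz',I=I,D=D); cv2.imwrite(f'pics/{n}.png',cv2.resize(I,(768,576),interpolation=cv2.INTER_CUBIC)); print(n,e[2].round(3),ray(e,256,192,0).round(3), (D>0).mean())
E
```

```text
{'t': 0.0, 'joint_pos': [-1.275, 0.309, 1.635, 0.0, 1.2, -0.07], 'qvel': [-0.0, -0.001, 0.003, -0.0, 0.0, 0.0], 'joint_efforts': [0.001, -41.525, -27.667, -0.0, 0.01, 0.0], 'position': [0.223, -0.583, 0.244], 'tool_rot': [-3.139, -0.0, 0.366], 'contact_force': [0.43, -0.177, 0.155], 'wrist_torque': [-0.017, -0.01, -0.023], 'finger_force': 0.0, 'finger_gap': 0.085} 0.014
top [ 0.472 -0.033  1.025] [ 0.54  -0.062  0.   ] 0.9961293538411459
scene [0.183 0.529 0.608] [ 0.597 -0.115  0.   ] 0.9958597819010416
```

View pics/top.png

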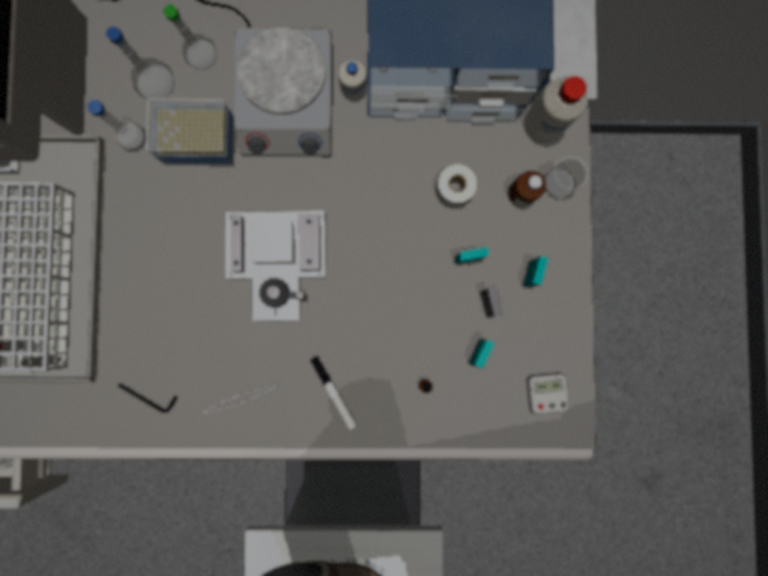

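View pics/scene.png

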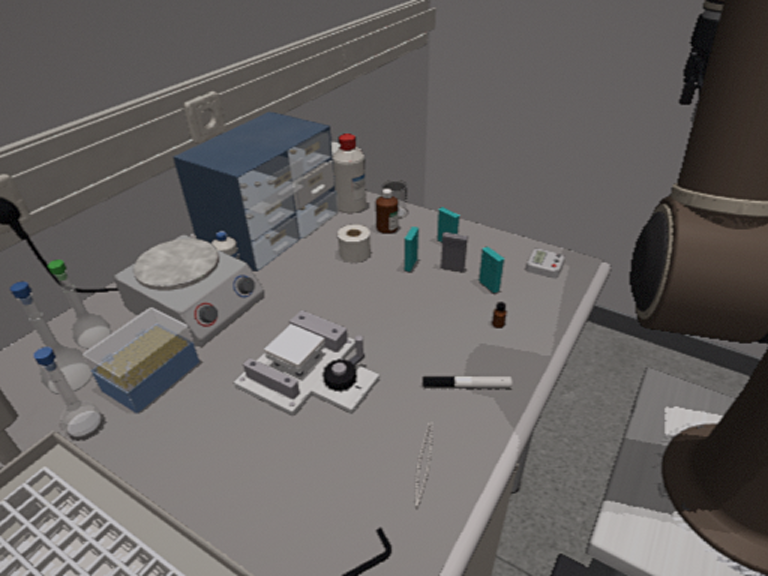

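Top view (zoomed 1.5x): the jig is at about (275,243) with its tongue toward the image bottom (-x). The collar is at (275,293) and the lever peg at (302,296), close to open. The thin fence is on the left (+y). The grey spacer is at (490,302), among three teal decoys.

Run:
```python
from h import *
z=np.load('top.npz'); I,D=z['I'],z['D']; e=ext('top'); P=cloud(e,D)
def rep(name,m):
    m=m.astype(np.uint8); n,l,st,c=cv2.connectedComponentsWithStats(m)
    for i in range(1,n):
        if st[i,4]<8: continue
        Q=P[l==i]; r=cv2.minAreaRect((Q[:,:2]*1000).astype(np.float32))
        print(name,st[i,4],Q.mean(0).round(4),np.round(r[0],1),np.round(r[1],1),round(r[2],1))
Z=P[...,2]; X=P[...,0];Y=P[...,1]
print('table z',np.nanmedian(Z[150:200,230:280]))
jig=(X>.3)&(X<.62)&(Y>0)&(Y<.28)
rep('fence',jig&(Z>.034)&(Z<.0435)); rep('tile',jig&(Z>.0445)&(Z<.052)); rep('peg',jig&(Z>.056)&(Z<.07)); rep('base',jig&(Z>.007)&(Z<.07))
sp=(X>.25)&(X<.6)&(Y<-.12)&(Y>-.4)
rep('blocktops',sp&(Z>.066)&(Z<.08)); 
for i in (I[195:210,315:335].mean(0)).astype(int)[::3]: print(i,end=' ')
```

```text
table z -0.0002538646292770119
fence 164 [0.5919 0.1755 0.0394] [591.7 175.5] [55.5 15.1] 1.6
fence 300 [0.592  0.0606 0.0395] [592.5  60.1] [55.3 31.5] 1.0
fence 12 [0.5767 0.1383 0.0379] [577.3 137.3] [23.9  1.9] 89.8
fence 57 [0.5285 0.1155 0.0374] [528.3 113.4] [23.  19.2] 81.4
tile 461 [0.598  0.1194 0.0478] [598.3 118.6] [41.2 64.4] 0.3
peg 21 [0.523  0.072  0.0622] [523.1  72. ] [9.3 9.5] 88.9
base 2776 [0.5645 0.1153 0.0263] [552.1 117.4] [136.2 162.4] 0.7
base 286 [0.379  0.0276 0.0142] [374.7  25.1] [116.2  15.8] 30.1
blocktops 125 [ 0.5886 -0.1975  0.0741] [ 588.9 -197.7] [14.3 44.1] 10.0
blocktops 130 [ 0.5633 -0.2998  0.0741] [ 563.8 -300.3] [14.5 44.7] 72.8
blocktops 130 [ 0.5159 -0.2288  0.0737] [ 515.7 -229.7] [44.2 15.2] 12.8
blocktops 125 [ 0.4346 -0.2126  0.074 ] [ 434.7 -213.3] [14.5 44.3] 63.8
[108 113 116] [106 110 114] [72 76 78] [33 32 33] [68 67 69] [103 102 104] [103 104 107]
```

```bash
cat >> h.py <<'E'
def to(x,y,z):
    s=telemetry.observe(); p=np.array(s['position']); w=s['tool_rot'][2]; d=np.array([x,y,z])-p
    c,n=np.cos(w),np.sin(w); return np.round(np.array([c*d[0]+n*d[1], n*d[0]-c*d[1], -d[2]])/.03,2)
def st():
    s=telemetry.observe(); print('t',round(s['t'],2),'pos',np.round(s['position'],4),'rot',np.round(s['tool_rot'],3),'F',np.round(s['contact_force'],1),'T',np.round(s['wrist_torque'],2),'gap',round(s['finger_gap'],4),'ff',round(s['finger_force'],1))
E
python3 - <<'E'
from h import *
z=np.load('top.npz'); I,D=z['I'],z['D']; e=ext('top'); P=cloud(e,D); Z=P[...,2]; X=P[...,0];Y=P[...,1]
jig=(X>.44)&(X<.69)&(Y>0.02)&(Y<.22)
for n,a,b in(('fence',.034,.0435),('tile',.0445,.052),('base',.007,.07)):
    m=(jig&(Z>a)&(Z<b)).astype(np.uint8); k,l,s,c=cv2.connectedComponentsWithStats(m)
    for i in range(1,k):
        if s[i,4]>60: r=cv2.minAreaRect((P[l==i][:,:2]*1000).astype(np.float32)); print(n,np.round(r[0],1),np.round(r[1],1),round(r[2],1))
print(np.round(imaging.camera_info('wrist')['hand_eye'],3).tolist(), imaging.camera_info('wrist')['fx'])
print(to(.53,.09,.244)); st()
E
```

```text
fence [609.8  60.4] [89.8 31.5] 1.0
fence [607.8 176. ] [87.6 15.1] 1.6
tile [609.1 118.8] [62.9 64.4] 0.7
base [574.2 117.4] [180.1 162.3] 1.5
[[0.001, -0.958, -0.286, 0.073], [1.0, 0.0, 0.001, 0.002], [-0.0, -0.286, 0.958, -0.13], [0.0, 0.0, 0.0, 1.0]] 289.9203495047886
[ 1.757e+01 -1.729e+01  1.000e-02]
t 0.1 pos [ 0.2233 -0.583   0.2442] rot [-3.14  -0.     0.366] F [-0.3 -0.6 -1. ] T [ 0.02 -0.    0.02] gap 0.0855 ff 0.0
```

Emit:
{"name": "servo_tool", "arguments": {
  "commands": [
    [[0.98,-0.96,0],0],
    [[0.98,-0.96,0],0],
    [[0.98,-0.96,0],0],
    [[0.98,-0.96,0],0],
    [[0.98,-0.96,0],0],
    [[0.98,-0.96,0],0],
    [[0.98,-0.96,0],0],
    [[0.98,-0.96,0],0],
    [[0.98,-0.96,0],0],
    [[0.98,-0.96,0],0],
    [[0.98,-0.96,0],0],
    [[0.98,-0.96,0],0]
  ],
  "claw": 40
}}

```text
t: 1.3
position: [0.4295, -0.133, 0.245]
tool_rot: [-3.141, 0.0, 0.366]
contact_force: [0.5, 0.5, -0.7]
finger_gap: 0.0344
finger_force: 0.0
```

Emit:
{"name": "servo_tool", "arguments": {
  "commands": [
    [[0.98,-0.96,0],0],
    [[0.98,-0.96,0],0],
    [[0.98,-0.96,0],0],
    [[0.98,-0.96,0],0],
    [[0.98,-0.96,0],0],
    [[0.9,-0.96,0],0],
    [[0,0,0],0],
    [[0,0,0],0]
  ]
}}

```text
t: 2.1
position: [0.5296, 0.0894, 0.2446]
tool_rot: [3.142, 0.002, 0.368]
contact_force: [-0.3, 0.1, 1.1]
finger_gap: 0.034
finger_force: 0.0
```

Run:
```python
from h import *
st(); e=ext('wrist'); I,D=imaging.grab_frame('wrist'); np.savez('w1.npz',I=I,D=D,K=e[0],R=e[1],o=e[2]); cv2.imwrite('pics/w1.png',I); P=cloud(e,D); Z=P[...,2]
print((D>0).mean(), np.nanpercentile(Z,[5,50,95]))
for n,a,b in(('fence',.034,.0435),('tile',.0445,.052),('peg',.056,.068)):
    m=((Z>a)&(Z<b)).astype(np.uint8); k,l,s,c=cv2.connectedComponentsWithStats(m)
    for i in range(1,k):
        if s[i,4]>60: r=cv2.minAreaRect((P[l==i][:,:2]*1000).astype(np.float32)); print(n,s[i,4],c[i].round(),np.round(r[0],1),np.round(r[1],1),round(r[2],1),np.median(P[l==i][:,2]).round(4))
```

```text
t 2.1 pos [0.5296 0.0894 0.2446] rot [3.142e+00 2.000e-03 3.680e-01] F [-0.3  0.1  1.1] T [-0.01 -0.01 -0.01] gap 0.034 ff 0.0
0.9960886637369791 [-2.20131452e-04  1.77563968e-03  3.17673181e-01]
fence 1402 [209.  69.] [610.4 173.9] [89.8 16.5] 1.3 0.0412
fence 2457 [308. 107.] [613.6  58.1] [90.4 32.3] 1.6 0.0413
fence 174 [509. 112.] [ 691.6 -155.9] [39.6  8.4] 34.7 0.038
fence 223 [236. 158.] [532.3 113.8] [19.2 17.7] 19.6 0.0392
fence 114 [483. 200.] [ 597.8 -196.9] [13.5 45.6] 28.8 0.0386
fence 222 [477. 259.] [ 518.9 -225.9] [13.2 46. ] 87.7 0.0386
fence 125 [440. 301.] [ 447.4 -213.9] [ 4.5 27.1] 62.5 0.0385
tile 3795 [259.  89.] [611.9 115.9] [64.  64.1] 1.5 0.0493
tile 94 [488. 203.] [ 596.4 -192.4] [12.5 37.4] 32.7 0.0481
tile 196 [483. 263.] [ 518.7 -226.6] [13.  46.2] 89.3 0.048
tile 103 [445. 305.] [ 449.2 -214.2] [ 3.9 25.6] 61.9 0.0479
peg 98 [270. 181.] [526.8  69.5] [11.1 10.9] 69.6 0.0642
peg 142 [494. 207.] [ 594.7 -187.4] [12.  27.9] 41.7 0.0619
peg 350 [491. 269.] [ 518.8 -226.4] [13.6 45.9] 88.3 0.062
peg 157 [453. 311.] [ 450.4 -214.7] [ 3.9 22.9] 63.9 0.062
```

View pics/w1.png

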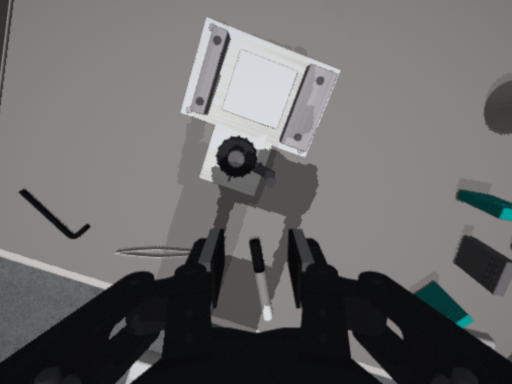

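The wrist view shows the jig's fences, tile and collar, with the peg at (270,178). It disagrees with the top camera by about 2.5 mm, so I use the average. Pinching the peg will then fix the jig's y in the robot's own frame.

Emit:
{"name": "servo_tool", "arguments": {
  "commands": [
    [[0,0,0.35],-0.94],
    [[0,0,0.35],-0.94],
    [[0,0,0.35],-0.94],
    [[0,0,0.35],-0.94],
    [[0,0,0.35],-0.94],
    [[0,0,0.35],-0.94],
    [[0,0,0.35],-0.94],
    [[0,0,0.35],-0.94],
    [[0,0,0.35],-0.94],
    [[0,0,0.35],-0.94],
    [[0,0,0.35],-0.94],
    [[-0.64,-0.08,0],0]
  ]
}}

```text
t: 3.35
position: [0.5239, 0.0694, 0.1283]
tool_rot: [-3.139, 0.0, 1.45]
contact_force: [-0.4, -0.2, 0.3]
finger_gap: 0.0342
finger_force: 0.0
```

Emit:
{"name": "servo_tool", "arguments": {
  "commands": [
    [[0,0,0.6],0],
    [[0,0,0.6],0],
    [[0,0,0.6],0],
    [[0,0,0.56],0],
    [[0,0,0],0]
  ]
}}

```text
t: 3.85
position: [0.5223, 0.0684, 0.0567]
tool_rot: [-3.136, 0.001, 1.446]
contact_force: [0.7, -1.1, 0.4]
finger_gap: 0.0344
finger_force: 0.0
```

Emit:
{"name": "servo_tool", "arguments": {
  "commands": [
    [[0,0,0],0],
    [[0,0,0],0],
    [[0,0,0],0],
    [[0,0,0],0]
  ],
  "claw": 5
}}

```text
t: 4.25
position: [0.5256, 0.0693, 0.0599]
tool_rot: [3.141, 0.001, 1.449]
contact_force: [-1.4, -4.2, 2.8]
finger_gap: 0.0091
finger_force: 58.7
```

```bash
python3 -c "
from h import *
st()"
```

```text
t 4.25 pos [0.5256 0.0693 0.0599] rot [3.141e+00 1.000e-03 1.449e+00] F [-1.4 -4.2  2.8] T [-0.74  0.23 -0.03] gap 0.0091 ff 58.7
```

Run:
```python
from h import *
st(); I,D=imaging.grab_frame('wrist'); st(); J,_=imaging.grab_frame('scene'); st()
cv2.imwrite('pics/w2.png',np.hstack([I[60:360,120:420],cv2.resize(J[190:290,150:260],(330,300))]))
```

```text
t 4.25 pos [0.5256 0.0693 0.0599] rot [3.141e+00 1.000e-03 1.449e+00] F [-1.4 -4.2  2.8] T [-0.74  0.23 -0.03] gap 0.0091 ff 58.7
t 4.3 pos [0.5257 0.0693 0.0599] rot [3.141e+00 1.000e-03 1.449e+00] F [-2.9 -5.4  4.5] T [-0.79  0.26 -0.03] gap 0.0092 ff 58.7
t 4.35 pos [0.5257 0.0693 0.0598] rot [3.141e+00 1.000e-03 1.449e+00] F [-1.1 -5.2  4.3] T [-0.84  0.35  0.03] gap 0.0094 ff 58.7
```

View pics/w2.png

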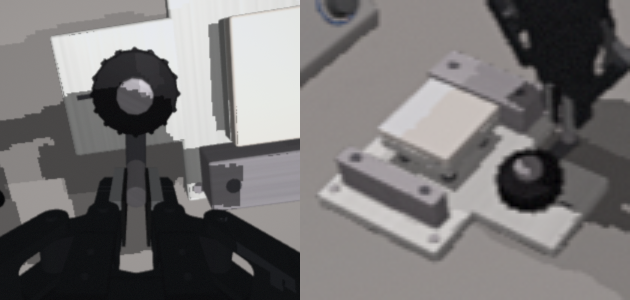

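Emit:
{"name": "servo_tool", "arguments": {
  "commands": [
    [[0.01,-0.157,0],1],
    [[0.01,-0.157,0],1],
    [[0.01,-0.157,0],1],
    [[0.01,-0.157,0],1],
    [[0.01,-0.157,0],1],
    [[0.01,-0.157,0],1],
    [[0.01,-0.157,0],1],
    [[0.01,-0.157,0],1],
    [[0.01,-0.157,0],1],
    [[0.01,-0.157,0],1],
    [[0.01,-0.157,0],1],
    [[0,0,0],0]
  ]
}}

```text
t: 5.55
position: [0.4864, 0.1022, 0.0597]
tool_rot: [-3.141, 0.004, 0.295]
contact_force: [-5.4, -3.6, 8.6]
finger_gap: 0.0093
finger_force: 59.5
```

```bash
python3 -c "
from h import *
st()"
```

```text
t 5.55 pos [0.4864 0.1022 0.0597] rot [-3.141  0.004  0.295] F [-5.4 -3.6  8.6] T [-0.58  0.9  -0.18] gap 0.0093 ff 59.5
```

Emit:
{"name": "servo_tool", "arguments": {
  "commands": [
    [[0.01,-0.157,0],1],
    [[0.01,-0.157,0],1],
    [[0.005,-0.1,0],0.58],
    [[0,0,0],0]
  ]
}}

```text
t: 5.95
position: [0.4845, 0.1142, 0.0597]
tool_rot: [3.14, 0.004, 0.026]
contact_force: [-6.4, -4.1, 9.2]
finger_gap: 0.0095
finger_force: 59.6
```

Emit:
{"name": "servo_tool", "arguments": {
  "commands": [
    [[0,-0.05,0],0],
    [[0,-0.05,0],0],
    [[0,0,0],0]
  ]
}}

```text
t: 6.25
position: [0.4845, 0.1147, 0.0597]
tool_rot: [3.136, 0.005, 0.03]
contact_force: [-5.2, -13.6, 10.6]
finger_gap: 0.0091
finger_force: 59.8
```

Run:
```python
from h import *
st(); I,D=imaging.grab_frame('wrist')
cv2.imwrite('pics/w3.png',I); st()
```

```text
t 6.25 pos [0.4845 0.1147 0.0597] rot [3.136 0.005 0.03 ] F [ -5.2 -13.6  10.6] T [-2.2   0.86 -0.11] gap 0.0091 ff 59.8
t 6.3 pos [0.4845 0.1146 0.0597] rot [3.136 0.005 0.029] F [ -5.8 -14.   10.4] T [-2.21  0.87 -0.03] gap 0.0094 ff 59.8
```

View pics/w3.png

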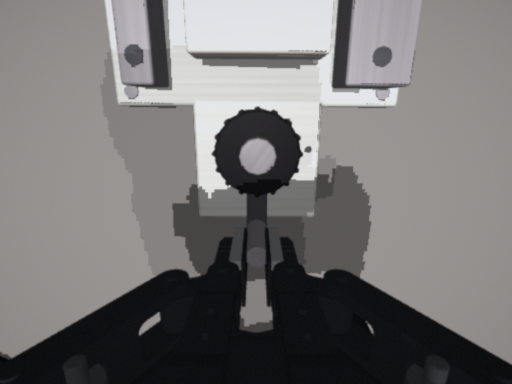

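The lever is at its stop: I commanded 3 mm further, it moved 0.5 mm, and the push rose to 14 N. The collar is at (257,155) and the peg at (257,240), in line with the tongue. Now I release it and go over the spacer.

Emit:
{"name": "servo_tool", "arguments": {
  "commands": [
    [[0,0.05,0],0],
    [[0,0,0],0],
    [[0,0,0],0],
    [[0,0,-0.5],0],
    [[0,0,-1],0],
    [[0,0,-1],0],
    [[-0.1,0.95,-1],0],
    [[-0.1,0.95,-1],0],
    [[-0.1,0.95,-0.5],0],
    [[-0.1,0.95,0],0],
    [[-0.1,0.95,0],0],
    [[-0.1,0.95,0],0]
  ],
  "claw": 40
}}

```text
t: 7.5
position: [0.4731, -0.056, 0.2094]
tool_rot: [-3.141, -0.002, 0.027]
contact_force: [0.3, -0.1, -0.2]
finger_gap: 0.0345
finger_force: 0.0
```

Emit:
{"name": "servo_tool", "arguments": {
  "commands": [
    [[-0.1,0.95,0],0],
    [[-0.1,0.95,0],0],
    [[-0.1,0.95,0],0],
    [[-0.1,0.95,0],0],
    [[-0.1,0.95,0],0],
    [[-0.1,0.95,0],0],
    [[0,0,0],0],
    [[0,0,0],0]
  ]
}}

```text
t: 8.3
position: [0.4595, -0.2269, 0.2088]
tool_rot: [-3.141, -0.0, 0.025]
contact_force: [-0.4, -0.1, 0.1]
finger_gap: 0.0342
finger_force: 0.0
```

Run:
```python
from h import *
st(); e=ext('wrist'); I,D=imaging.grab_frame('wrist'); P=cloud(e,D); Z=P[...,2]
for n,a,b in(('blk',.071,.082),('blk2',.066,.085)):
    m=((Z>a)&(Z<b)).astype(np.uint8); k,l,s,c=cv2.connectedComponentsWithStats(m)
    for i in range(1,k):
        if s[i,4]>60: r=cv2.minAreaRect((P[l==i][:,:2]*1000).astype(np.float32)); print(n,s[i,4],c[i].round(),np.round(r[0],1),np.round(r[1],1),round(r[2],1),np.median(P[l==i][:,2]).round(4),I[l==i].mean(0).round())
print('jig', np.nanmedian(Z[40:60,240:260]))
J,_=imaging.grab_frame('top'); cv2.imwrite('pics/w4.png',np.hstack([I,cv2.resize(J[110:230,130:226],(288,384))[:,:]])); cv2.imwrite('pics/top2.png',J)
```

```text
t 8.3 pos [ 0.4595 -0.2269  0.2088] rot [-3.141 -0.     0.025] F [-0.4 -0.1  0.1] T [ 0.05 -0.03  0.03] gap 0.0342 ff 0.0
blk 1114 [227.  28.] [ 591.5 -201.4] [14.7 45. ] 10.5 0.0762 [169. 172.  35.]
blk 1019 [349.  64.] [ 566.7 -304.1] [14.8 45.2] 73.7 0.0763 [164. 167.  24.]
blk 816 [263. 120.] [ 518.5 -233.1] [44.7 13.9] 13.0 0.0763 [119. 116. 118.]
blk 665 [243. 206.] [ 437.3 -216.6] [14.2 45. ] 64.0 0.0762 [110. 111.  16.]
blk2 1193 [227.  29.] [ 591.5 -201.4] [14.7 45. ] 10.5 0.0761 [162. 165.  33.]
blk2 1108 [348.  64.] [ 566.8 -304.2] [15.  45.3] 74.4 0.0762 [157. 159.  23.]
blk2 827 [263. 120.] [ 518.5 -233.1] [44.8 14.5] 13.3 0.0763 [119. 115. 117.]
blk2 710 [243. 205.] [ 437.4 -216.6] [14.4 45.2] 63.8 0.0761 [107. 108.  16.]
jig 0.0020000571553604463
```

View pics/w4.png

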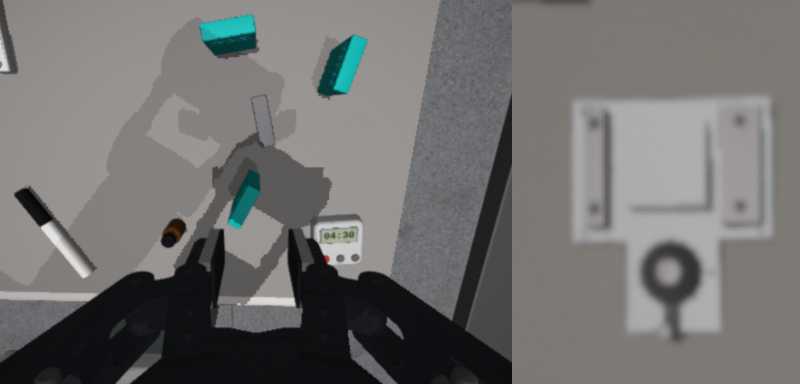

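Top view: the lever points straight down the tongue, so it is locked. Wrist view: the grey spacer's top is at (263,120), yaw 13°, with its neighbours well clear.

Emit:
{"name": "servo_tool", "arguments": {
  "commands": [
    [[0.95,0.1,0],0],
    [[0.95,0.1,0],0],
    [[0,0,0.4],-0.98],
    [[0,0,0.6],-0.98],
    [[0,0,0.8],0],
    [[0,0,0.8],0],
    [[0,0,0.8],0],
    [[0,0,0.8],0],
    [[0,0,0.5],0],
    [[0,0,0.36],0],
    [[0,0,0],0]
  ]
}}

```text
t: 9.5
position: [0.5156, -0.2303, 0.0558]
tool_rot: [-3.14, 0.002, 0.233]
contact_force: [0.6, -0.4, -0.1]
finger_gap: 0.0343
finger_force: 0.0
```

Emit:
{"name": "servo_tool", "arguments": {
  "commands": [
    [[0,0,0],0],
    [[0,0,0],0],
    [[0,0,0],0],
    [[0,0,0],0]
  ],
  "claw": 5
}}

```text
t: 9.9
position: [0.5173, -0.2319, 0.0583]
tool_rot: [3.14, -0.002, 0.232]
contact_force: [0.1, 0.5, 2.2]
finger_gap: 0.0127
finger_force: 59.5
```

```bash
python3 -c "
from h import *
st()"
```

```text
t 9.9 pos [ 0.5173 -0.2319  0.0583] rot [ 3.14e+00 -2.00e-03  2.32e-01] F [0.1 0.5 2.2] T [ 0.04 -0.02 -0.06] gap 0.0127 ff 59.5
```

Emit:
{"name": "servo_tool", "arguments": {
  "commands": [
    [[0,0,-0.4],0],
    [[0,0,-0.8],0],
    [[0,0,-1],1],
    [[0,0,-1],0.99],
    [[0.24,-0.92,0],0],
    [[0.24,-0.92,0],0],
    [[0.24,-0.92,0],0],
    [[0.24,-0.92,0],0],
    [[0.24,-0.92,0],0],
    [[0.24,-0.92,0],0],
    [[0.24,-0.92,0],0],
    [[0.24,-0.92,0],0]
  ]
}}

```text
t: 11.1
position: [0.5689, -0.0083, 0.154]
tool_rot: [3.142, -0.0, 0.023]
contact_force: [-0.1, -0.6, -0.6]
finger_gap: 0.0134
finger_force: 59.2
```

Emit:
{"name": "servo_tool", "arguments": {
  "commands": [
    [[0.24,-0.92,0],0],
    [[0.24,-0.92,0],0],
    [[0.24,-0.92,0],0],
    [[0.24,-0.92,0],0],
    [[0.24,-0.92,0],0],
    [[0.24,-0.92,0],0],
    [[0,0,0],0],
    [[0,0,0],0]
  ]
}}

```text
t: 11.9
position: [0.6079, 0.1576, 0.1536]
tool_rot: [3.141, 0.0, 0.025]
contact_force: [-0.2, 0.2, -0.6]
finger_gap: 0.013
finger_force: 59.0
```

Run:
```python
from h import *
st(); e=ext('wrist'); I,D=imaging.grab_frame('wrist'); cv2.imwrite('pics/w5.png',I); P=cloud(e,D); Z=P[...,2]
print(to(.6093,.1585,.154))
for n,a,b in(('fence',.034,.0445),('tile',.0455,.053)):
    m=((Z>a)&(Z<b)).astype(np.uint8); m=cv2.morphologyEx(m,cv2.MORPH_OPEN,np.ones((3,3)));k,l,s,c=cv2.connectedComponentsWithStats(m)
    for i in range(1,k):
        if s[i,4]>150:
            Q=P[l==i]; r=cv2.minAreaRect((Q[:,:2]*1000).astype(np.float32)); print(n,s[i,4],s[i,:4],np.round(r[0],1),np.round(r[1],1),round(r[2],1),np.median(Q[:,2]).round(4))
```

```text
t 11.9 pos [0.6079 0.1576 0.1536] rot [3.141 0.    0.025] F [-0.2  0.2 -0.6] T [ 0.04 -0.02 -0.04] gap 0.013 ff 59.0
[ 0.05 -0.06 -0.02]
fence 293 [91  4 72  6] [747.7 255.6] [ 1.1 55.8] 0.2 0.0394
fence 3827 [344 135  49 100] [613.5  58.1] [90.1 32.6] 1.3 0.0413
fence 1576 [225 136  20  92] [614.6 174. ] [81.8 16.1] 1.3 0.0413
fence 994 [  0 239  29 113] [489.8 395. ] [  3.8 128.6] 89.7 0.039
tile 5347 [266 153  78  73] [612.1 115.7] [64.2 63.7] 1.6 0.0493
```

View pics/w5.png

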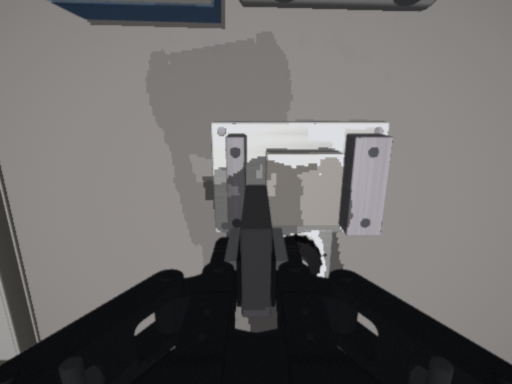

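Emit:
{"name": "servo_tool", "arguments": {
  "commands": [
    [[0.05,-0.03,0.5],0],
    [[0,0,0.6],0],
    [[0,0,0.35],0],
    [[0,0,0],0],
    [[0,0,0],0]
  ]
}}

```text
t: 12.45
position: [0.6094, 0.1575, 0.1091]
tool_rot: [3.141, 0.001, 0.023]
contact_force: [-0.2, -0.3, -0.8]
finger_gap: 0.0128
finger_force: 59.0
```

Emit:
{"name": "servo_tool", "arguments": {
  "commands": [
    [[0,0,0.15],0],
    [[0,0,0.15],0],
    [[0,0,0.15],0],
    [[0,0,0],0],
    [[0,0,0],0]
  ]
}}

```text
t: 12.95
position: [0.6095, 0.1582, 0.096]
tool_rot: [3.142, 0.0, 0.024]
contact_force: [0.0, -0.0, -1.0]
finger_gap: 0.0129
finger_force: 59.0
```

Emit:
{"name": "servo_tool", "arguments": {
  "commands": [
    [[0,0,0.15],0],
    [[0,0,0.15],0],
    [[0,0,0.15],0],
    [[0,0,0.15],0],
    [[0,0,0],0],
    [[0,0,0],0]
  ]
}}

```text
t: 13.55
position: [0.6095, 0.1581, 0.0779]
tool_rot: [3.142, 0.001, 0.023]
contact_force: [-0.2, -0.8, -1.0]
finger_gap: 0.0135
finger_force: 59.0
```

Emit:
{"name": "servo_tool", "arguments": {
  "commands": [
    [[0,0,0.1],0],
    [[0,0,0.1],0],
    [[0,0,0.05],0],
    [[0,0,0],0],
    [[0,0,0],0]
  ]
}}

```text
t: 14.05
position: [0.6097, 0.1582, 0.0707]
tool_rot: [3.142, 0.0, 0.023]
contact_force: [0.5, -0.5, -0.2]
finger_gap: 0.0132
finger_force: 59.3
```

Emit:
{"name": "servo_tool", "arguments": {
  "commands": [
    [[0,0,0.02],0],
    [[0,0,0.02],0],
    [[0,0,0],0],
    [[0,0,0],0]
  ]
}}

```text
t: 14.45
position: [0.6098, 0.1582, 0.0703]
tool_rot: [-3.142, -0.0, 0.023]
contact_force: [-2.3, 0.7, 5.9]
finger_gap: 0.0129
finger_force: 60.0
```

Emit:
{"name": "servo_tool", "arguments": {
  "commands": [
    [[0,0,0],0],
    [[0,0,0],0],
    [[0,0,0],0],
    [[0,0,-0.3],0],
    [[0,0,-0.6],0],
    [[0,0,-0.6],0],
    [[0,0,-0.6],0],
    [[0,0.7,0],0],
    [[0,0.69,0],0]
  ],
  "claw": 40
}}

```text
t: 15.35
position: [0.6117, 0.1167, 0.1343]
tool_rot: [-3.141, -0.003, 0.025]
contact_force: [0.4, 0.2, -0.3]
finger_gap: 0.0339
finger_force: 0.0
```

Emit:
{"name": "servo_tool", "arguments": {
  "commands": [
    [[0,0,0],-1],
    [[0,0,0],-1],
    [[0,0,0],-1],
    [[0,0,0],-1],
    [[0,0,0],-1],
    [[0,0,0],-1],
    [[0,0,0],-1],
    [[0,0,0],-1],
    [[0,0,0],-1],
    [[0,0,0],-1],
    [[0,0,0],-1],
    [[0,0,0],-1]
  ],
  "claw": 0
}}

```text
t: 16.55
position: [0.6109, 0.1164, 0.1331]
tool_rot: [3.141, -0.0, 1.284]
contact_force: [-0.3, -0.1, -0.8]
finger_gap: -0.0002
finger_force: 0.0
```

Emit:
{"name": "servo_tool", "arguments": {
  "commands": [
    [[0,0,0],-1],
    [[0,0,0],-1],
    [[0,0,0],-1],
    [[0,0,0],0],
    [[0,0,0],0]
  ]
}}

```text
t: 17.05
position: [0.6108, 0.1165, 0.1329]
tool_rot: [3.141, -0.0, 1.592]
contact_force: [-0.6, 0.3, -0.7]
finger_gap: 0.0001
finger_force: 0.0
```

Run:
```python
from h import *
st(); e=ext('wrist'); I,D=imaging.grab_frame('wrist'); P=cloud(e,D); Z=P[...,2]
print(to(.6105,.1165,.066))
for n,a,b in(('fence',.034,.0445),('tile',.0455,.053),('spacer',.08,.095)):
    m=((Z>a)&(Z<b)).astype(np.uint8); m=cv2.morphologyEx(m,cv2.MORPH_OPEN,np.ones((3,3)));k,l,s,c=cv2.connectedComponentsWithStats(m)
    for i in range(1,k):
        if s[i,4]>150:
            Q=P[l==i]; r=cv2.minAreaRect((Q[:,:2]*1000).astype(np.float32)); print(n,s[i,4],s[i,:4],np.round(r[0],1),np.round(r[1],1),round(r[2],1),np.median(Q[:,2]).round(4))
J,_=imaging.grab_frame('scene'); cv2.imwrite('pics/w6.png',np.hstack([I[:,60:460],cv2.resize(J[180:300,150:275],(400,384))]))
```

```text
t 17.05 pos [0.6108 0.1165 0.1329] rot [ 3.141 -0.     1.592] F [-0.6  0.3 -0.7] T [-0.02 -0.03 -0.  ] gap 0.0001 ff 0.0
[ 0.   -0.01  2.23]
fence 876 [438   0  28 105] [747.3 224.4] [68.5  2.4] 89.6 0.0394
fence 2628 [195 112 121  22] [610.1 173.8] [89.8 15.5] 1.3 0.0414
fence 2143 [412 127  53 170] [760.7  99.1] [150.1  13.4] 87.7 0.0387
fence 470 [146 184  25  24] [532.2 114. ] [19.2 18.7] 79.6 0.0392
fence 697 [203 241  25  36] [578.4  57.6] [21.  31.9] 1.3 0.0413
fence 702 [284 240  25  36] [647.5  60. ] [20.9 31. ] 1.0 0.0414
fence 246 [478 343  34   9] [847.3 -31.5] [ 2.9 33.7] 89.5 0.0389
tile 416 [455   0  20  70] [747.5 234. ] [42.1  2.7] 90.0 0.0497
tile 202 [447  71  12  34] [747.8 201.2] [22.1  2.6] 88.6 0.0495
tile 331 [460 128  20  29] [767.9 163.6] [21.5  6.9] 81.1 0.0493
tile 5481 [213 159  85  78] [611.5 116.2] [64.1 63.3] 1.4 0.0494
tile 740 [438 194  25  65] [767.5  95.9] [57.1  7.9] 87.7 0.0495
spacer 172 [498  78  14  26] [758.2 197.7] [ 8.7 16. ] 18.3 0.0807
spacer 1773 [218 143  74  25] [610.3 156.8] [44.8 14.4] 1.2 0.0883
```

View pics/w6.png

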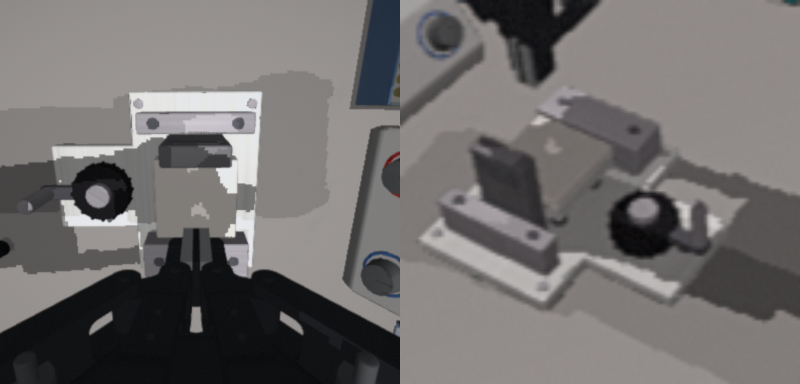

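The spacer stands upright in the wide gap, midway along the tile, with its top at 87–88 mm. The lever is still locked. Now I press the tile.

Emit:
{"name": "servo_tool", "arguments": {
  "commands": [
    [[0,0,0.5],0],
    [[0,0,0.6],0],
    [[0,0,0.6],0],
    [[0,0,0.4],0],
    [[0,0,0],0],
    [[0,0,0],0]
  ]
}}

```text
t: 17.75
position: [0.6104, 0.1164, 0.069]
tool_rot: [-3.141, 0.0, 1.594]
contact_force: [-0.3, -0.1, 0.3]
finger_gap: -0.0005
finger_force: 0.0
```

Emit:
{"name": "servo_tool", "arguments": {
  "commands": [
    [[0,0,0.1],0],
    [[0,0,0.1],0],
    [[0,0,0.1],0],
    [[0,0,0],0],
    [[0,0,0],0]
  ]
}}

```text
t: 18.25
position: [0.6113, 0.1165, 0.0613]
tool_rot: [3.14, -0.0, 1.594]
contact_force: [-0.1, 0.7, 3.0]
finger_gap: -0.0
finger_force: 1.4
```

Emit:
{"name": "servo_tool", "arguments": {
  "commands": [
    [[0,0,0.05],0],
    [[0,0,0.05],0],
    [[0,0,0],0],
    [[0,0,0],0]
  ]
}}

```text
t: 18.65
position: [0.6113, 0.1165, 0.0581]
tool_rot: [3.14, -0.0, 1.594]
contact_force: [-0.3, -0.2, 4.8]
finger_gap: 0.0002
finger_force: 2.6
```

Emit:
{"name": "servo_tool", "arguments": {
  "commands": [
    [[0,0,0.08],0],
    [[0,0,0.08],0],
    [[0,0,0],0],
    [[0,0,0],0]
  ]
}}

```text
t: 19.05
position: [0.6113, 0.1165, 0.0541]
tool_rot: [3.14, -0.0, 1.594]
contact_force: [-0.5, 0.1, 9.2]
finger_gap: -0.0004
finger_force: 4.5
```

Emit:
{"name": "servo_tool", "arguments": {
  "commands": [
    [[0,0,0.05],0],
    [[0,0,0],0],
    [[0,0,0],0]
  ]
}}

```text
t: 19.35
position: [0.6114, 0.1165, 0.054]
tool_rot: [3.141, 0.0, 1.594]
contact_force: [-4.5, -0.0, 15.9]
finger_gap: 0.0004
finger_force: 8.0
```

Emit:
{"name": "servo_tool", "arguments": {
  "commands": [
    [[0,0,0.03],0],
    [[0,0,0],0],
    [[0,0,0],0],
    [[0,0,0],0]
  ]
}}

```text
t: 19.75
position: [0.6115, 0.1166, 0.054]
tool_rot: [3.141, 0.0, 1.594]
contact_force: [-6.4, -0.6, 19.0]
finger_gap: 0.0002
finger_force: 10.1
```

Run:
```python
from h import *
e=ext('top'); I,D=imaging.grab_frame('top'); e=ext('wrist'); I,D=imaging.grab_frame('wrist'); P=cloud(e,D); Z=P[...,2];X=P[...,0];Y=P[...,1]
for n,x,y in(('tile',.59,.13),('thinfence',.58,.174),('spacer',.610,.157),('peg',.4865,.112)):
    m=(abs(X-x)<.008)&(abs(Y-y)<.004); print(n,m.sum(),np.nanpercentile(Z[m],[10,50,90]).round(4) if m.any() else '')
st()
```

```text
tile 2106 [0.0417 0.1118 0.1334]
thinfence 555 [0.0407 0.0417 0.0427]
spacer 1007 [0.0877 0.0884 0.0892]
peg 766 [0.0308 0.0472 0.0603]
t 19.85 pos [0.6114 0.1165 0.0539] rot [3.141 0.    1.594] F [-6.1 -1.2 20.3] T [-0.19  1.04  0.01] gap -0.0 ff 10.1
```

The tile top and the fence top both read 41.7 mm with the same camera bias, so they are flush. The spacer is still seated.

```bash
python3 -c "
from plant import bot
print(bot.job_done())"
```

```text
the job is handed in; nothing more can be done
None
```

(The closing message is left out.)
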